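Nudge the egg cup to the middle of its riser

ROBOT

A 6-joint arm with a two-finger parallel gripper is mounted at the origin on a cart in front of the work surface, level with it; the furniture and walls round the work are solid. World frame = base frame: x ahead of the robot, y to its left, z up, the work surface at z = 0. Lengths are in m, angles in rad, forces in N, time in s.
With the tool pointing down it reaches from about 0.35 to 0.975 m from the base axis. Payload 17.4 kg.
Tool frame: the origin (TCP) lies at the very end of the fingers, on their centre line; the grasp point (between the pads) lies ctrl.pinch_z behind it (ctrl.pinch_z is the distance from the TCP to the grasp point, in m); z points along the fingers, y is the line along which they close (so a half turn about z gives the same grasp; the last joint's range is limited). The gripper opens to 85 mm and grips with 20 to 120 N. Pads are 22 mm wide; open, the fingers measure 114 mm over their backs; the gripper's body (76 mm by 85 mm) begins 54 mm behind the grasp point. The pads swing forward as they close: fully open they stand 13 mm farther back than shut.
Start: joints at [1.152, 0.116, 1.442, -0, 1.584, -0.038], TCP at [0.251, 0.627, 0.231] pointing down, gripper open.
Joint ranges: [-2.83, 2.83], [-0.83, 2.19], [0.07, 2.5], [-1.14, 4.28], [0.01, 3], [-2.97, 2.97]. Speed limits (rad/s): [1.89, 1.89, 2.22, 3.14, 3.14, 3.14].

INTERFACE

Orientations are given as a 3x3 rotation matrix whose columns are the frame's x, y, z axes.
In Python, from plant import ctrl, fingers, kin, cams, job, current_clock, current_qpos, current_joint_vel, current_effort, current_tool_pos, current_tcp_rot, current_wrist_force, current_moment, current_grip_width, current_grip_force gives the robot as it stands. Calls block until the motion is done:
- ctrl.movep(position, orientation): joint-space move of the TCP to a pose.
- ctrl.line_to(position, vel=0.15, rotation=None, max_force=None): straight line of the TCP; rotation=None keeps the orientation; vel is the mean speed in m/s. With max_force (N) it stops when the force on the tool has changed by that much, and returns True; else False.
- ctrl.movej(angles): joint-space move.
- fingers.ungrasp() and fingers.close(grasp_force=None): open the fingers fully, or close them until they stop; grasp_force is the grip in N (None keeps the last).
- ctrl.pause(seconds).
- kin.inverse_kinematics(position, orientation): joint angles nearest the present ones, or None.
- cams.camera(name): name is "scene" or "side" or "wrist"; returns (picture, depth): 480x640x3 uint8, red, green, blue; 480x640 float32, m along the optical axis (not along the pixel's ray), 0 where there is no reading.
- cams.calibration(name): a dict with "fx", "fy", "cx", "cy" (pixels), "position" and "attitude" of the camera in the world. Camera axes: x right, y down, z forward; pixel columns grow to the right and rows downward; lengths in m; the calibration is good to about 2 mm. A picture is of the moment at which its call begins: read the wrist's pose just before it. calibration takes no time and is no camera call; for the wrist camera it gives the pose at the moment of the call.
A pose or a line that the arm cannot do raises ctrl.MotionError and nothing moves.
- job.hand_in(): hands the job in; it is judged then, once.
Trained networks look in the newest picture that a camera, given by its name, has taken for a name from the list of things; names that differ only in an ending like _2 or _b are one class to them, and where a whole thing is asked for, a point or a joint stands for the part that bears it (a point fixed in the world has none). Each returns a list of dicts, best first, with "p" (0 to 1); they miss things now and then, are a little off and sometimes report something else, mostly with a low value. They report only what shows in the picture. A call takes as long as a camera call. They do not tell look-alikes from the thing itself.
- cams.regions_of(camera, target): "mask" (480x640 bool, what is visible of it) and "position" ([column, row] in pixels, amid what is visible of it).
Readings, each from a call of its own:
- current_clock(): time.
- current_qpos(): joint angles.
- current_joint_vel(): joint speeds.
- current_effort(): joint torques, N m.
- current_tool_pos(): TCP position.
- current_tcp_rot(): TCP orientation.
- current_wrist_force(): force on the tool from outside, world axes, zero at the start.
- current_moment(): the same for the moment, N m.
- current_grip_width(): finger opening in m.
- current_grip_force(): force on a finger pad.
Only numpy, scipy, OpenCV 4.12 (cv2) and the standard library are available. Lean on these libraries where they do the work, as an engineer would, in place of code of your own. Each camera call takes 0.05 s, during which the arm holds its last target. There are 200 camera calls.

TASK

The blue egg cup with its egg has been put down at the very edge of the little round marble riser and is about to fall off. With light taps or pushes of the fingertips or the outside of the fingers, nudge it across the top until it stands upright in the middle of the riser. Never pinch, lift or tip it, use only a light touch, leave the riser where it stands, and leave the salt shaker, honey jar, teaspoon and lemon alone.

Things in the scene. Friction and masses are not known exactly. Their poses are not given: they have to be found in the camera images.
- egg_cup_foot (a point): Centre of the egg cup's underside, z up its axis. Round, blue, waisted cup, one rigid piece with the brown egg in it. Straight-sided foot: 46 mm diameter, 14 mm high. Waist: 28 mm diameter, about 22 mm up. Bowl: 43 to 45 mm diameter from 32 to 44 mm up. Top of the egg: 70 mm up. It starts 17 to 24 mm off the riser's middle, in any direction.
- riser_top (a point): Centre of the flat top face of the riser: a loose, heavy (0.8 kg), round marble disc, 80 mm diameter, 30 mm high, standing on the worktop; this point is 30 mm above the worktop, z axis up. Its turn about the vertical has no meaning.
- salt_shaker: Bystander: glass salt shaker, 44 mm across, 90 mm tall, standing on the worktop; origin at the centre of its underside.
- honey_jar: Bystander: squat glass jar of honey with a grey lid, 71 mm across, 110 mm tall; origin at the centre of its underside.
- teaspoon: Bystander: steel teaspoon lying on the worktop, 132 mm long, 26 mm wide, 9 mm high; origin at the middle of its underside, long axis along its x.
- lemon: Bystander: yellow lemon lying on the worktop, 78 x 55 x 56 mm; origin at the middle of its underside, long axis along its x.
- egg_cup: The egg cup, same origin and axes as point egg_cup_foot; 105 to 185 g. Its foot rests flat on the riser and slides under a push of about 1 N. Pushed only at the bowl or the egg it is liable to tip; pushed at the foot, as by an upright finger that reaches down beside the foot, it slides.
Things that resemble listed ones, but are neither listed nor needed, are in the scene too. Leave any orange or pink look-alike of the egg_cup alone. Of the things that look like the part that bears riser_top, the smallest one is meant.

How it is judged:
At the end, for the whole second after the job is handed in: The egg cup stands upright (within 0.06 rad) and at rest on the riser's top, its axis within 7 mm of the riser's middle; the riser is level and within 15 mm of where it was (horizontal distance between egg_cup_foot and riser_top below 0.007 m and z of egg_cup_foot in the frame of riser_top between -0.003 and 0.003 m and angle between each of egg_cup_foot, riser_top's own z axis and vertical below 0.06 rad and linear speed of egg_cup below 0.01 m/s and distance of riser_top from where it was at the start of the episode below 0.015 m); the robot touches nothing.
It fails at once if the egg cup was lifted more than 10 mm off the riser (z of egg_cup_foot in the frame of riser_top above 0.01 m).
It fails at once if the egg cup was tipped by more than 0.3 rad or fell off the riser (angle between egg_cup_foot's own z axis and vertical above 0.3 rad or z of egg_cup_foot in the frame of riser_top below -0.008 m).
It fails at once if the egg cup was pinched or pushed with more than 10 N (contact force between any of the fingers, the arm and egg_cup above 10 N).
It fails at once if the riser was shoved more than 15 mm (distance of riser_top from where it was at the start of the episode above 0.015 m).
It fails at once if a bystander was moved more than 15 mm (distance of any of salt_shaker, honey_jar, teaspoon, lemon from where it was at the start of the episode above 0.015 m).
It also fails if it takes over 42 s, if anything falls off the work surface, if the arm or the gripper's body presses on something with over 40 N, if the wrist force passes 120 N, or if a joint passes its speed limit or range.

## Working session

There is one attempt and no reset: what is moved stays moved. The work goes in short steps, each a Python script; the robot and the scene stay as the last script left them, time stands still between calls to the robot, and variables do not carry over. Pictures are saved under pics/ and viewed, at most 10 in all, crops included, and the job is handed in when it is done.

```bash
mkdir -p pics; ls
cat > h.py <<'E'
import numpy as np, cv2
from plant import *
def snap(n,name=None):
    c=cams.calibration(n); im,d=cams.camera(n)
    if name: cv2.imwrite(f'pics/{name}.png',im[:,:,::-1])
    return im,d,c
def cloud(d,c):
    v,u=np.mgrid[0:480,0:640]
    P=np.stack([(u-c['cx'])/c['fx']*d,(v-c['cy'])/c['fy']*d,d],-1)
    W=P@np.array(c['attitude']).T+np.array(c['position'])
    W[d<=0]=np.nan
    return W
def fit(xy):
    A=np.c_[2*xy,np.ones(len(xy))];s=np.linalg.lstsq(A,(xy**2).sum(1),rcond=None)[0]
    return s[0],s[1],np.sqrt(s[2]+s[0]**2+s[1]**2)
E
python3 - <<'E'
from h import *
print(current_clock(),ctrl.pinch_z,current_tcp_rot())
for n in ("scene","side"):
    im,d,c=snap(n,n+'0');W=cloud(d,c);print(n,np.array(c['position']),np.array(c['attitude']).round(2).tolist(),c['fx'])
    for t in ("egg_cup","riser_top","salt_shaker","honey_jar","teaspoon","lemon"):
        for r in cams.regions_of(n,t)[:4]:
            m=r['mask'];q=W[m];q=q[~np.isnan(q[:,0])]
            if len(q): print(t,round(r['p'],2),np.round(r['position']),m.sum(),np.median(q,0).round(3),np.percentile(q,2,axis=0).round(3),np.percentile(q,98,axis=0).round(3))
print(current_clock())
E
```

```text
pics
0.0 0.0187 [[-9.28378596e-01  3.71635528e-01 -4.65044293e-04]
 [ 3.71635816e-01  9.28378033e-01 -1.02390157e-03]
 [ 5.12187035e-05 -1.12339542e-03 -9.99999368e-01]]
scene [-0.13142358 -0.47278683  0.6071068 ] [[0.69, -0.36, 0.63], [-0.73, -0.36, 0.59], [0.01, -0.86, -0.51]] 617.6462175880038
egg_cup 0.87 [326. 320.] 1242 [0.41  0.005 0.04 ] [ 0.399 -0.007  0.001] [0.438 0.032 0.069]
egg_cup 0.62 [337. 262.] 1016 [0.505 0.067 0.069] [0.494 0.055 0.032] [0.529 0.09  0.099]
egg_cup 0.57 [392. 293.] 1132 [ 0.531 -0.023  0.039] [ 0.52  -0.037  0.   ] [0.601 0.008 0.069]
riser_top 0.84 [220. 260.] 2944 [0.408 0.252 0.042] [0.365 0.215 0.005] [0.471 0.32  0.045]
riser_top 0.83 [330. 281.] 919 [0.507 0.08  0.024] [0.489 0.055 0.001] [0.559 0.131 0.033]
riser_top 0.65 [258. 197.] 1915 [0.605 0.373 0.045] [0.564 0.337 0.011] [0.667 0.442 0.048]
salt_shaker 0.96 [408. 236.] 971 [0.68  0.056 0.047] [0.672 0.043 0.004] [0.701 0.076 0.089]
teaspoon 0.97 [253. 327.] 441 [0.352 0.108 0.005] [ 0.315  0.094 -0.   ] [0.434 0.118 0.01 ]
lemon 0.65 [412. 341.] 1337 [ 0.462 -0.111  0.042] [ 0.441 -0.
[... 202 characters left out ...]
.81], [-0.02, -0.86, -0.51]] 588.4350973866759
egg_cup 0.85 [325. 229.] 532 [0.51  0.091 0.066] [0.493 0.065 0.029] [0.533 0.101 0.099]
egg_cup 0.67 [364. 235.] 164 [0.43  0.03  0.029] [ 0.42  -0.041  0.001] [0.457 0.038 0.061]
riser_top 0.68 [224. 313.] 2523 [0.612 0.412 0.045] [0.564 0.342 0.003] [0.671 0.451 0.048]
riser_top 0.65 [314. 250.] 609 [0.524 0.118 0.028] [0.489 0.076 0.006] [0.561 0.137 0.032]
salt_shaker 0.6 [254. 226.] 531 [0.686 0.077 0.047] [0.672 0.056 0.001] [0.708 0.086 0.088]
honey_jar 0.73 [279. 190.] 1311 [ 0.685 -0.075  0.066] [ 0.656 -0.149  0.002] [ 0.73  -0.058  0.111]
lemon 0.83 [355. 208.] 297 [ 0.482 -0.081  0.037] [ 0.292 -0.104  0.01 ] [0.508 0.637 0.426]
0.7
```

Run:
```python
import cv2
a=cv2.imread('pics/scene0.png');b=cv2.imread('pics/side0.png')
c=cv2.resize(a[220:340,260:420],(800,600),interpolation=cv2.INTER_CUBIC);cv2.imwrite('pics/crop.png',c)
```

```text
(no output)
```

View pics/scene0.png

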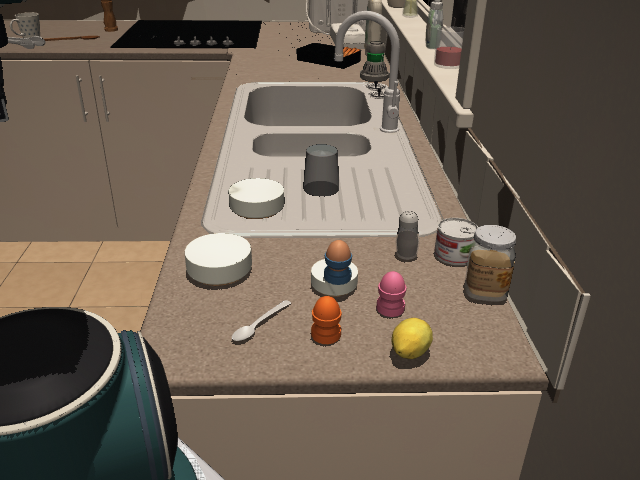

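View pics/crop.png

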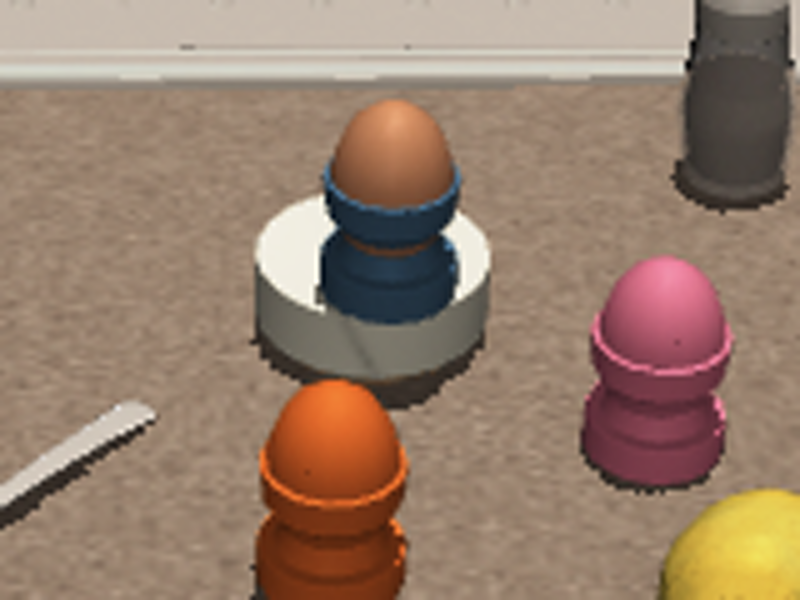

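View pics/side0.png

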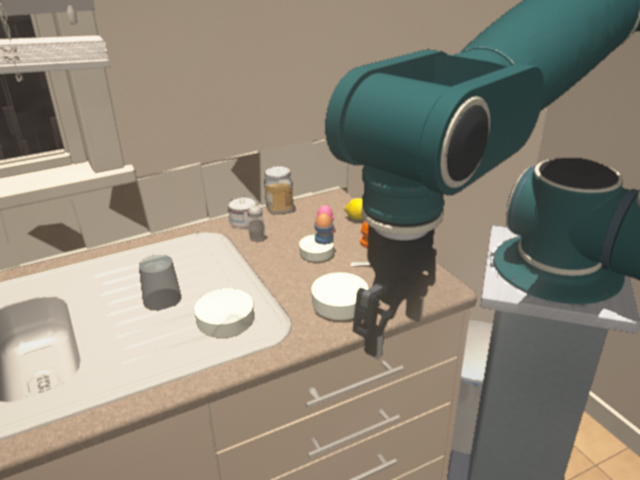

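The candidates for the cup are orange at (326,320), pink at (392,293) and blue with a brown egg at (337,262). I choose the blue one. The white discs are at (220,260), (258,197) and (335,277). I choose the smallest, (335,277), which is the one the blue cup stands on; the crop confirms this, with the cup at its near-right edge. Next I fit known-radius circles to measure both.

```bash
cat >> h.py <<'E'
from scipy.optimize import least_squares
def circ(q,r,x0):
    s=least_squares(lambda p:np.hypot(q[:,0]-p[0],q[:,1]-p[1])-r,x0,loss='soft_l1',f_scale=.001)
    return s.x, np.median(np.abs(s.fun))
def measure(n,R0=(.525,.096),name=None):
    im,d,c=snap(n,name);W=cloud(d,c);hsv=cv2.cvtColor(im,cv2.COLOR_RGB2HSV)
    near=np.hypot(W[...,0]-R0[0],W[...,1]-R0[1])<.06
    H,S,V=[hsv[...,i].astype(int) for i in range(3)]
    blue=near&(H>95)&(H<125)&(S>90)&(W[...,2]>.026)
    white=near&(S<60)&(W[...,2]<.036)&(W[...,2]>.005)
    z=W[...,2]; out={}
    wall=W[white&(z<.026)]; 
    if len(wall)>20: out['wall']=(*circ(wall[:,:2],.040,R0),len(wall))
    top=white&(z>.027)
    out['topz']=np.median(z[top]) if top.any() else None
    # rim of top face+cup foot : enclosing circle of the region
    for k,(a,b,r) in dict(foot=(.030,.043,.023),bowl=(.063,.073,.022)).items():
        q=W[blue&(z>a)&(z<b)]
        if len(q)>15: out[k]=(*circ(q[:,:2],r,R0),len(q))
    return out
E
python3 - <<'E'
from h import *
for n in ("scene","side"): print(n,measure(n))
E
```

```text
scene {'wall': (array([0.52971314, 0.09583246]), np.float64(0.0006976481442778557), 449), 'topz': np.float64(0.02996864810559685), 'foot': (array([0.51733494, 0.07798223]), np.float64(0.0008205356357306078), 163), 'bowl': (array([0.51713953, 0.07802404]), np.float64(0.0007845526830059998), 122)}
side {'wall': (array([0.52814855, 0.09408821]), np.float64(0.0012071140605549625), 238), 'topz': np.float64(0.03008823328704857)}
```

```bash
cat >> h.py <<'E'
def pose(d,t=.12,sgn=1):
    d=np.array([d[0],d[1],0.])/np.hypot(*d); up=np.array([0,0,1.])
    z=d*np.sin(t)-up*np.cos(t); x=sgn*(d*np.cos(t)+up*np.sin(t))
    return np.c_[x,np.cross(z,x),z]
E
python3 - <<'E'
from h import *
c=np.array([.5173,.078]);r=np.array([.5297,.0958]);d=(r-c)/np.hypot(*(r-c))
fingers.close(20)
q0=current_qpos()
best=None
for s in (1,-1):
    q=kin.inverse_kinematics([*(c-d*.062),.2],pose(d,sgn=s)); print(s,None if q is None else np.round(q,2))
    if q is not None:
        e=abs(np.array(q)-q0).max()
        if best is None or e<best[0]: best=(e,s)
s=best[1];print(s)
ctrl.movep([*(c-d*.062),.2],pose(d,sgn=s))
ctrl.line_to([*(c-d*.062),.037],vel=.12,max_force=6)
print(current_tool_pos(),current_clock(),current_wrist_force())
snap('wrist','w1'); im,_,_=snap('scene'); cv2.imwrite('pics/s1.png',cv2.resize(im[160:340,240:480],(800,600))[:,:,::-1])
print(measure('side'))
E
```

```text
1 [-0.06 -0.35  1.92  0.1   1.51  0.55]
-1 [-0.06 -0.35  1.92  0.1   1.51 -2.59]
1
[0.48224733 0.02713897 0.03770261] 5.375 [0.22308755 0.83179759 0.62426248]
{'wall': (array([0.52784564, 0.09426466]), np.float64(0.0012166713821937236), 247), 'topz': np.float64(0.029870769138387765)}
```

View pics/s1.png

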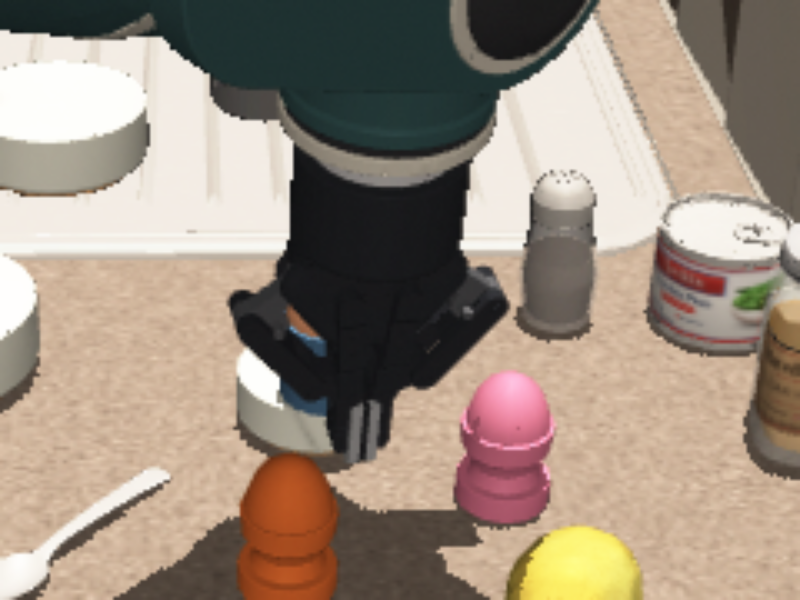

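View pics/w1.png

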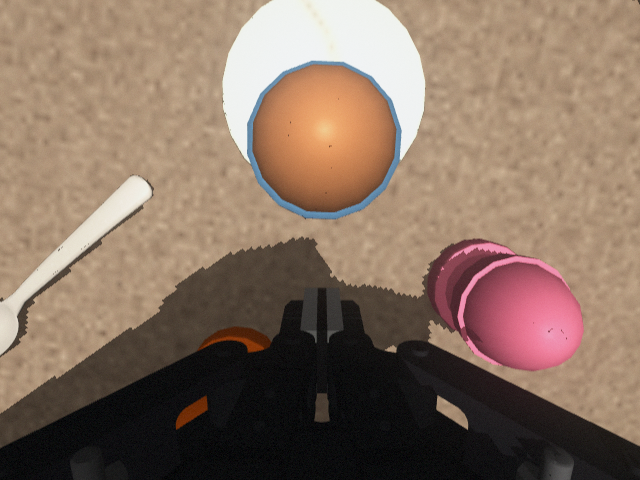

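The closed fingers are lined up behind the blue cup on the push line: in the wrist picture the fingers are at u=322, the cup at u=324 and the riser centre at u=323. I push most of the way now, slowly and with a force guard.

```bash
cat >> h.py <<'E'
def wm(name=None):
    """riser (wall/top rim) and bowl centre from the wrist view"""
    im,d,c=snap('wrist',name);W=cloud(d,c);z=W[...,2]
    near=np.hypot(W[...,0]-.53,W[...,1]-.096)<.06
    hsv=cv2.cvtColor(im,cv2.COLOR_RGB2HSV);H,S=hsv[...,0],hsv[...,1]
    top=near&(abs(z-.030)<.004)&(S<60)
    cup=near&(z>.060)
    def ctr(m,hold):
        cs,_=cv2.findContours(m.astype(np.uint8),cv2.RETR_EXTERNAL,cv2.CHAIN_APPROX_NONE)
        p=max(cs,key=cv2.contourArea)[:,0]
        p=p[(p[:,0]>0)&(p[:,1]>0)&(p[:,0]<639)&(p[:,1]<479)]
        R=np.array(c['attitude']);ray=np.c_[(p[:,0]-c['cx'])/c['fx'],(p[:,1]-c['cy'])/c['fy'],np.ones(len(p))]@R.T
        P=np.array(c['position']);return (P+ray*((hold-P[2])/ray[:,2])[:,None])[:,:2]
    rim=ctr(top|cup,.030); g=np.hypot(*(rim-[.53,.096]).T); 
    rc,e1=circ(rim,.040,(.53,.096)); bl=ctr(cup,.074); bc,e2=circ(bl,.0225,(.525,.09))
    return rc,e1,bc,e2
E
python3 - <<'E'
from h import *
print(wm())
c=np.array([.5173,.078]);r=np.array([.5297,.0958]);d=(r-c)/np.hypot(*(r-c))
for k in (.052,.040):
    hit=ctrl.line_to([*(r-d*k),.037],vel=.02,max_force=5)
    print(hit,((current_tool_pos()[:2]-r)@d).round(4),current_wrist_force().round(2),current_clock())
print(wm('w2'))
E
```

```text
(array([0.52937216, 0.09295261]), np.float64(0.0015038299834617755), array([0.51844447, 0.07761414]), np.float64(0.0006106358634853024))
False -0.0521 [-0.48 -1.06  0.01] 7.3083
False -0.0399 [ 0.34 -0.09  0.51] 8.0583
(array([0.48943123, 0.03094715]), np.float64(0.04143464099320387), array([0.50230648, 0.05358649]), np.float64(0.03275588734851988))
```

View pics/w2.png

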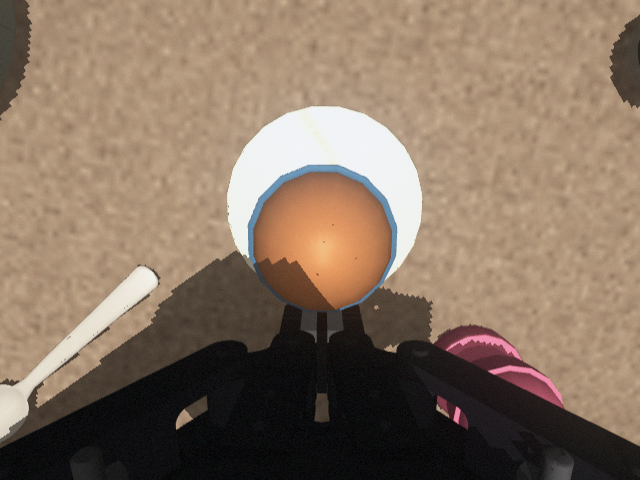

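The cup is still ahead of the fingers, roughly at first contact: bowl centre about (323,238), riser centre about (325,203). My mask picked up the gripper, so I make it colour-based.

```bash
cat >> h.py <<'E'
def wm(name=None):
    im,_,c=snap('wrist',name);hsv=cv2.cvtColor(im,cv2.COLOR_RGB2HSV);H,S,V=cv2.split(hsv)
    R=np.array(c['attitude']);P=np.array(c['position'])
    def proj(p,h):
        ray=np.c_[(p[:,0]-c['cx'])/c['fx'],(p[:,1]-c['cy'])/c['fy'],np.ones(len(p))]@R.T
        return (P+ray*((h-P[2])/ray[:,2])[:,None])[:,:2]
    def big(m):
        cs,_=cv2.findContours(m.astype(np.uint8),cv2.RETR_EXTERNAL,cv2.CHAIN_APPROX_NONE)
        p=[k[:,0] for k in cs if 500<cv2.contourArea(k) and np.hypot(*(proj(k[:,0].mean(0,keepdims=True),.05)[0]-[.527,.093]))<.035]
        p=max(p,key=len);return p[(p>1).all(1)&(p[:,0]<638)&(p[:,1]<478)]
    blue=(H>95)&(H<120)&(S>100)&(V>60)
    cup=cv2.dilate((blue|((S>120)&(H<20))).astype(np.uint8),np.ones((9,9)))
    w=big((S<40)&(V>180)); w=w[cup[w[:,1],w[:,0]]==0]
    rim=proj(w,.030); rc,e1=circ(rim,.040,(.53,.096))
    b=big(blue); bl=proj(b,.074); hb,_=circ(bl,.0225,(.525,.09))
    bl=bl[np.hypot(*(bl-hb).T)>.0205]; bc,e2=circ(bl,.0225,hb)
    return rc,e1,len(rim),bc,e2,len(bl),(rc-bc).round(4)
E
python3 - <<'E'
from h import *
print(wm())
c=np.array([.5173,.078]);r=np.array([.5297,.0958]);d=(r-c)/np.hypot(*(r-c))
hit=ctrl.line_to([*(r-d*.037),.037],vel=.02,max_force=5)
print(hit,((current_tool_pos()[:2]-r)@d).round(4),current_wrist_force().round(2),current_clock())
print(wm())
E
```

```text
(array([0.53073336, 0.09501934]), np.float64(0.0004725409631401757), 400, array([0.52615294, 0.08875684]), np.float64(0.0005391851319651308), 459, array([0.0046, 0.0063]))
False -0.0369 [-0.04 -0.11  0.04] 8.4583Traceback (most recent call last):
  File "<stdin>", line 6, in <module>
  File "h.py", line 70, in wm
    b=big(blue); bl=proj(b,.074); hb,_=circ(bl,.0225,(.525,.09))
  File "h.py", line 65, in big
    p=max(p,key=len);return p[(p>1).all(1)&(p[:,0]<638)&(p[:,1]<478)]
ValueError: max() iterable argument is empty
```

```bash
python3 - <<'E'
s=open('h.py').read()
s=s.replace("b=big(blue); bl=proj(b,.074)","v,u=np.nonzero(blue); b=np.c_[u,v]; q=proj(b,.074); b=b[np.hypot(*(q-[.527,.093]).T)<.036]; b=cv2.convexHull(b.astype(np.int32))[:,0]; bl=proj(b,.074)")
open('h.py','w').write(s)
E
python3 - <<'E'
from h import *
print(wm())
c=np.array([.5173,.078]);r=np.array([.5297,.0958]);d=(r-c)/np.hypot(*(r-c))
hit=ctrl.line_to([*(r-d*.0325),.037],vel=.02,max_force=5)
print(hit,((current_tool_pos()[:2]-r)@d).round(4),current_wrist_force().round(2),current_clock())
print(wm())
ctrl.line_to([*(r-d*.055),.037],vel=.05)
print(wm('w3'));print(measure('scene')); print(current_clock())
E
```

```text
(array([0.53038473, 0.09492715]), np.float64(0.0005739648411442408), 485, array([0.52760553, 0.09230892]), np.float64(0.0007301468135380452), 30, array([0.0028, 0.0026]))
False -0.0323 [ 0.03 -0.4  -0.3 ] 8.9333
(array([0.52989362, 0.09457555]), np.float64(0.0011050753808657839), 616, array([0.53200262, 0.09715924]), np.float64(0.00018627595359495264), 11, array([-0.0021, -0.0026]))
(array([0.53132856, 0.09562525]), np.float64(0.0008084247287454445), 574, array([0.5317291 , 0.09607372]), np.float64(0.00031163568047199233), 22, array([-0.0004, -0.0004]))
{'wall': (array([0.52975041, 0.0959031 ]), np.float64(0.0007809156757943234), 417), 'topz': np.float64(0.029790371574984764), 'foot': (array([0.52914663, 0.09659236]), np.float64(0.0008400629980860816), 73)}
9.6833
```

View pics/w3.png

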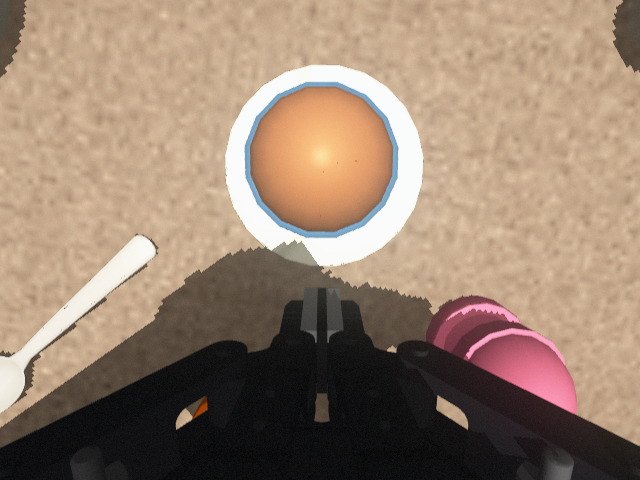

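The cup, at about (322,160), is upright and centred on the riser at about (324,165). The wrist and scene fits both put it within about 1 mm. I retract, check once without the arm in view, and hand in.

Run:
```python
from h import *
p=current_tool_pos()
ctrl.line_to([p[0]-.01,p[1]-.015,.037],vel=.08)
ctrl.line_to([p[0]-.01,p[1]-.015,.2],vel=.15)
ctrl.line_to([.40,-.1,.25],vel=.2)
o=measure('scene');print(o)
ok='foot' in o and np.hypot(*(o['foot'][0]-o['wall'][0]))<.004
print(ok,current_clock())
if ok: print(job.hand_in())
```

```text
{'wall': (array([0.52981614, 0.09597646]), np.float64(0.0007382307679739027), 452), 'topz': np.float64(0.02987357771810001), 'foot': (array([0.52964755, 0.09701838]), np.float64(0.0008835420703302583), 162), 'bowl': (array([0.52933156, 0.09723092]), np.float64(0.0007370346622708485), 122)}
True 12.3417
the job is handed in; nothing more can be done
None
```

The blue egg cup stands upright about 1 mm from the riser's middle, measured just before I handed the job in at about 12 s; the riser moved by less than 1 mm, and none of the guarded pushes reached its 5 N stop.

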